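Put the ski-wax scraper away in its foam pocket

ROBOT

A 6-joint arm with a two-finger parallel gripper is mounted at the origin on the work surface. World frame = base frame: x ahead of the robot, y to its left, z up, the work surface at z = 0. Lengths are in m, angles in rad, forces in N, time in s.
With the tool pointing down it reaches from about 0.325 to 0.9 m from the base axis. Payload 6.1 kg.
Tool frame: the origin (TCP) lies between the finger pads; the fingertips stand robot.tip_reach ahead of it and the grasp point (between the pads) lies 3 mm ahead of it (robot.tip_reach is the distance from the TCP to the fingertips, in m); x points along the fingers, z is the direction in which the jaws open and shut, and the axes are right-handed (so a half turn about x gives the same grasp; the last joint's range is limited). The gripper opens to 87 mm and grips with 3 to 60 N. Pads are 19 mm wide; open, the fingers measure 117 mm over their backs; the gripper's body (75 mm by 190 mm) begins 51 mm behind the grasp point.
Start: joints at [-1.341, 0.22, 1.526, -0, 1.395, -0.126], TCP at [0.218, -0.586, 0.245] pointing down, gripper open.
Joint ranges: [-2.98, 2.98], [-0.91, 2.08], [0.09, 2.57], [-1.24, 4.39], [0.2, 2.65], [-2.68, 2.68]. Speed limits (rad/s): [2.57, 2.57, 3.01, 3.14, 3.14, 3.14].

INTERFACE

Orientations are given as a unit quaternion [x, y, z, w].
In Python, from station import robot gives the robot as it stands. The module is installed in compiled form; this text tells all that it offers. Calls block until the motion is done:
- robot.move_ptp(position, orientation): joint-space move of the TCP to a pose.
- robot.servo_line(position, orientation=None, speed=0.15, stop_force=None): straight line of the TCP; orientation=None keeps the orientation; speed is the mean speed in m/s. With stop_force (N) it stops when the force on the tool has changed by that much, and returns True; else False.
- robot.goto_joints(angles): joint-space move.
- robot.release() and robot.close(): open the fingers fully, or close them until they stop; the grip force is fixed at half the most.
- robot.wait(seconds).
- robot.inverse_kinematics(position, orientation): joint angles nearest the present ones, or None.
- robot.grab_frame(name): name is "scene" or "side" or "wrist"; returns (picture, depth): 400x640x3 uint8, red, green, blue; 400x640 float32, m along the optical axis (not along the pixel's ray), 0 where there is no reading.
- robot.camera_model(name): a dict with "intrinsics" (3x3 intrinsics, pixels), "rvec" (rotation vector, rad) and "tvec" (3), from world to camera coordinates, as OpenCV has them. Camera axes: x right, y down, z forward; pixel columns grow to the right and rows downward; lengths in m; the calibration is good to about 2 mm. A picture is of the moment at which its call begins: read the wrist's pose just before it. camera_model takes no time and is no camera call; for the wrist camera it gives the pose at the moment of the call.
A pose or a line that the arm cannot do raises robot.Unreachable and nothing moves.
- robot.close_job(): hands the job in, once; it reports no verdict.
Trained networks look in the newest picture that a camera, given by its name, has taken for a name from the list of things; names that differ only in an ending like _2 or _b are one class to them, and where a whole thing is asked for, a point or a joint stands for the part that bears it (a point fixed in the world has none). Each returns a list of dicts, best first, with "conf" (0 to 1); they miss things now and then, are a little off and sometimes report something else, mostly with a low value. They report only what shows in the picture. A call takes as long as a camera call.
- robot.recognise(camera, thing): "xy" ([column, row] in pixels, amid what is visible of it).
- robot.masks_of(camera, thing): "pixels" (400x640 bool, what is visible of it) and "xy" ([column, row] in pixels, amid what is visible of it).
- robot.tip_of(camera, thing): "xy" ([column, row] in pixels: a listed point, or the origin of a listed thing).
Readings, each from a call of its own:
- robot.get_time_s(): time.
- robot.get_joint_pos(): joint angles.
- robot.get_dq(): joint speeds.
- robot.get_joint_efforts(): joint torques, N m.
- robot.get_position(): TCP position.
- robot.get_orientation(): TCP orientation.
- robot.get_contact_force(): force on the tool from outside, world axes, zero at the start.
- robot.get_wrist_torque(): the same for the moment, N m.
- robot.get_finger_gap(): finger opening in m.
Only numpy, scipy, OpenCV 4.12 (cv2) and the standard library are available. Lean on these libraries where they do the work, as an engineer would, in place of code of your own. Each camera call takes 0.05 s, during which the arm holds its last target. There are 200 camera calls.

TASK

Put the blue ski-wax scraper away in the foam tray. It lies too flat on the oak board to get hold of, so slide it, without lifting it, over the board's far edge (the one away from the robot) until its plain end sticks out by about a third or more of its length but it still lies flat on the board; then pinch the part that sticks out and lift it off. Lay it in its pocket the one way round that its notched corner allows, press it fully home and let go, leaving everything else on the board where it is.

Things in the scene. Friction and masses are not known exactly. Their poses are not given: they have to be found in the camera images.
- board: Oak offcut board on two trestles, 340 x 1240 x 30 mm, fixed, top level with the robot's bench (world z = 0). Its far long edge, away from the robot, is straight and free, with nothing below it. Origin: middle of that far edge, on the top surface. x points out over the edge away from the robot (the board is at x < 0), y along the edge, z up.
- scraper: Ski-wax scraper: flat blue acrylic plate 150 x 52 x 3 mm, about 30 g, three pale bars across it. Origin: centre of the 150 x 52 outline on the underside (balance point to 1 mm); x along the length from the notched end (-75) to the plain end (+75), y across (sides at +-26), z up. A 14 x 14 mm notch is cut from the corner x = -75, y = +26. Plain end starts towards the far edge, within 22 degrees.
- scraper_front (a point): Middle of the scraper's plain end, on the underside: (75, 0, 0) mm in the scraper's frame; axes as the scraper's. The scraper slides easily on the oak (friction about 0.3); fingertips on it grip clearly better, so shut fingertips pressed on its top with 4 to 15 N carry it along.
- scraper_notch (a point): Inner corner of the scraper's notch, on the underside: (-61, 12, 0) mm in the scraper's frame. Axes as the scraper's.
- tray: Grey plastic lift-out tray 204 x 184 x 27 mm, fixed on the board, filled with dark die-cut foam (top 26 mm above the board), yellow foam showing at the bottom of the cut-outs. Origin: centre of its underside; x along the scraper's pocket, z up. A file and a red stone already lie in their own row at y -73 to -49 mm, below the foam's top.
- pocket (a point): Centre of the scraper's pocket on the pocket's floor, at (0, 20, 18) mm in the tray's frame; axes as the tray's. The scraper is home when its origin and axes lie on this point's. Pocket 152.4 x 54.4 mm (1.2 mm clearance all round), 8 mm deep below the foam's top, the top 3 mm of its walls sloped out at 45 degrees. The numbers of the next three are in this point's frame.
- cutout (a point): Centre of the finger cut-out that crosses the pocket from x = 8 to 64, y = -58 to 58 mm; this point is at (36, 0, -13) on the cut-out's floor, 13 mm below the pocket's floor. Fingers that hold the scraper's sides at about x = 36 (in its own frame) go down into it, up to 12 mm below the scraper's underside, and can open there.
- pocket_front (a point): Where the scraper's plain end belongs: (75, 0, 0) mm, on the pocket's floor. Soft foam lips bulge from the pocket's side walls near x = -50 and x = 70: the scraper's weight alone leaves it standing about 5 mm high on them; pressing down on it with 5 to 10 N at the middle, or over each end in turn, drives it home.
- pocket_notch (a point): Where the inner corner of the scraper's notch belongs: (-61, 12, 0) mm, on the pocket's floor. A foam block 5 mm high fills the pocket's corner at x < -63, y > 14 mm, so that only one way round fits.
- organiser: Grey plastic organiser case, lid shut, 242 x 172 x 61 mm, 1.6 kg, its press-button catch on the side away from the robot. Origin: centre of its underside. Leave it.
- mallet: Black hard-silicone mallet lying on its side: head 56 mm thick and 88 mm long, handle 250 mm towards the robot. Origin: on the board under the head's centre. Leave it.
- peg1: Orange plastic tent peg, 160 x 34 (head) x 14 mm, lying along x. Origin: middle of its underside. Leave it.
- peg2: Orange plastic tent peg, 160 x 34 (head) x 14 mm, lying along x. Origin: middle of its underside. Leave it.
- peg3: Orange plastic tent peg, 160 x 34 (head) x 14 mm, lying along x. Origin: middle of its underside. Leave it.
- peg4: Orange plastic tent peg, 160 x 34 (head) x 14 mm, lying along x. Origin: middle of its underside. Leave it.
- skewer1: Steel skewer tent stake, 5 mm thick, 200 mm long with a 25 mm eye at its -x end. Origin: middle of its underside. Leave it.
- skewer2: Steel skewer tent stake, 5 mm thick, 200 mm long with a 25 mm eye at its -x end. Origin: middle of its underside. Leave it.

How it is judged:
On the way, in this order (a step that is already met when the one before it is completed fails the run):
1. the scraper lies flat on the board with its plain end at least 45 mm out over the far edge and its balance point still on the board (x of scraper_front in the frame of board above 0.045 m and x of scraper in the frame of board below 0 m and z of scraper in the frame of board between -0.004 and 0.004 m and angle between scraper's own z axis and vertical below 0.06 rad and linear speed of scraper below 0.03 m/s), for 0.2 s.
2. the scraper is held between the fingers and lifted clear, 30 mm above the board (z of scraper in the frame of board above 0.03 m and contact force between the fingers and scraper above 0.5 N), for 0.1 s.
At the end, for the whole second after the job is handed in: The scraper lies released and still in its pocket, the right way round (plain end and notch corner each within 4 mm of their places seen from above), pressed home (both within 2 mm of the pocket's floor) and level within 0.03 rad (horizontal distance between scraper_front and pocket_front below 0.004 m and horizontal distance between scraper_notch and pocket_notch below 0.004 m and z of each of scraper_front, scraper_notch in the frame of pocket below 0.002 m and z of scraper in the frame of pocket above -0.003 m and angle between scraper's own z axis and vertical below 0.03 rad and linear speed of scraper below 0.01 m/s); the robot touches nothing.
It fails at once if the scraper is lifted straight up from where it lay instead of being slid to the edge (z of scraper in the frame of board above 0.015 m and distance of scraper from where it was at the start of the episode below 0.03 m).
It fails at once if the scraper falls off the board (height (world z) of scraper below -0.1 m).
It fails at once if the organiser, a peg, a skewer or the mallet is shifted by more than 20 mm (distance of any of organiser, peg1, peg2, peg3, peg4, skewer1, skewer2, mallet from where it was at the start of the episode above 0.02 m).
It also fails if it takes over 72 s, if anything falls off the work surface, if the arm or the gripper's body presses on something with over 40 N, if the wrist force passes 120 N, or if a joint passes its speed limit or range.

## Working session

There is one attempt and no reset: what is moved stays moved. The work goes in short steps, each a Python script; the robot and the scene stay as the last script left them, time stands still between calls to the robot, and variables do not carry over. Pictures are saved under pics/ and viewed, about 8 in all and at most 12, crops included, and the job is handed in when it is done.

```bash
mkdir -p pics; cat > h.py <<'E'
import numpy as np, cv2
from scipy.spatial.transform import Rotation as R
from station import robot
def save(img,n): cv2.imwrite('pics/'+n,cv2.cvtColor(img,cv2.COLOR_RGB2BGR))
def cam(n):
    m=robot.camera_model(n); K=np.array(m['intrinsics']); Rm=cv2.Rodrigues(np.array(m['rvec'],float))[0]; return K,Rm,np.array(m['tvec'],float).ravel()
def on_plane(c,xy,z):
    K,Rm,t=c; d=Rm.T@np.linalg.inv(K)@np.array([xy[0],xy[1],1.]); o=-Rm.T@t
    return o+d*(z-o[2])/d[2]
def proj(c,P):
    K,Rm,t=c; q=K@(Rm@np.asarray(P,float)+t); return q[:2]/q[2]
def q_down(yaw,tilt=0):
    # tool x down, tool z (jaw axis) horizontal at angle yaw
    z=np.array([np.cos(yaw),np.sin(yaw),0]); x=np.array([0,0,-1.]); y=np.cross(z,x)
    return R.from_matrix(np.c_[x,y,z]).as_quat()
E
python3 - <<'E'
from h import *
print(robot.tip_reach, robot.get_orientation(), robot.get_finger_gap())
for n in ['scene','side','wrist']:
    c=cam(n); im,d=robot.grab_frame(n); save(im,n+'0.png'); print(n,-c[1].T@c[2],c[0][0,0])
    if n=='wrist': continue
    for th,z in [('scraper',0),('scraper_front',0),('scraper_notch',0),('tray',0),('pocket',.018),('pocket_front',.018),('pocket_notch',.018),('cutout',.005),('board',0)]:
        r=robot.tip_of(n,th)[:2]
        print(th,[(np.round(a['xy']),round(a['conf'],2),on_plane(c,a['xy'],z).round(4)[:2]) for a in r])
E
```

```text
0.022 [ 0.40409958  0.58108626 -0.40316836  0.5800841 ] 0.08685155395120377
scene [ 1.66323004 -0.7638009   1.34411936] 518.3344295023944
scraper [(array([354., 187.]), 0.71, array([0.4532, 0.1568])), (array([333., 228.]), 0.41, array([ 0.593 , -0.0344]))]
scraper_front [(array([353., 187.]), 0.65, array([0.4525, 0.1559])), (array([370., 194.]), 0.6, array([0.5207, 0.1841]))]
scraper_notch [(array([346., 178.]), 0.93, array([0.3899, 0.1641])), (array([315., 209.]), 0.64, array([ 0.4735, -0.0337]))]
tray [(array([260., 226.]), 0.92, array([ 0.4351, -0.2479]))]
pocket [(array([256., 216.]), 0.97, array([ 0.4   , -0.2424])), (array([273., 216.]), 0.68, array([ 0.434, -0.192]))]
pocket_front [(array([282., 209.]), 0.74, array([ 0.4196, -0.145 ]))]
pocket_notch [(array([241., 221.]), 0.93, array([ 0.3897, -0.2999]))]
cutout [(array([272., 216.]), 0.8, array([ 0.419 , -0.1881])), (array([243., 220.]), 0.71, array([ 0.3792, -0.2878]))]
board [(array([336., 227.]), 0.8, array([ 0.5918, -0.0236]))]
side [0.16375995 0.89547215 0.73120825] 406.1110201018818
scraper [(array([308., 253.]), 0.8, array([0.4406, 0.1699]))]
scraper_front [(array([278., 247.]), 0.58, array([0.5241, 0.1741]))]
scraper_notch [(array([329., 256.]), 0.84, array([0.384 , 0.1621])), (array([282., 203.]), 0.42, array([ 0.591 , -0.0088]))]
tray []
pocket [(array([358., 170.]), 0.66, array([ 0.4151, -0.2428]))]
pocket_front [(array([346., 182.]), 0.74, array([ 0.4318, -0.1607]))]
pocket_notch [(array([370., 166.]), 0.75, array([ 0.3831, -0.2824])), (array([309., 250.]), 0.43, array([0.4351, 0.1753]))]
cutout [(array([355., 181.]), 0.67, array([ 0.4128, -0.1948])), (array([370., 168.]), 0.54, array([ 0.3838, -0.2958]))]
board [(array([282., 202.]), 0.89, array([ 0.5932, -0.0146]))]
wrist [ 0.28644035 -0.56076751  0.38576405] 309.2356154576336
```

```bash
python3 -c "
import cv2,numpy as np
a=cv2.imread('pics/scene0.png');b=cv2.imread('pics/side0.png')
cv2.imwrite('pics/two.png',cv2.resize(np.vstack([a,b]),(480,600),interpolation=cv2.INTER_AREA))"
```

```text
(no output)
```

View pics/scene0.png

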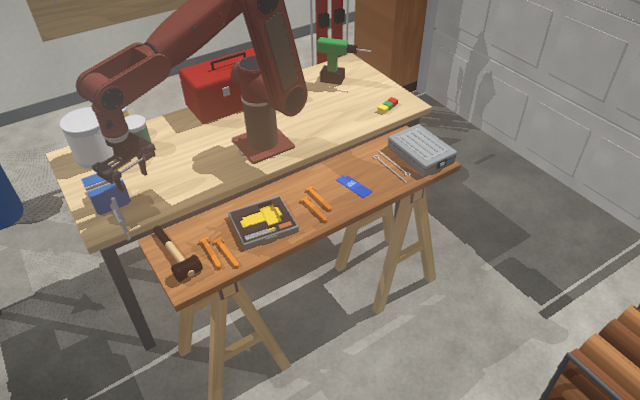

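View pics/side0.png

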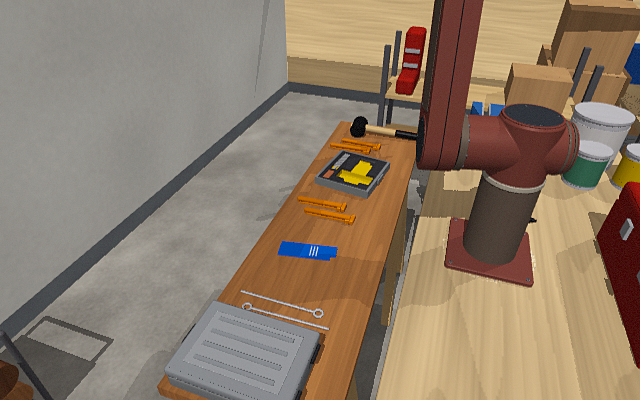

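The scene view shows the scraper at (354,187), the tray at (262,221), the pegs between them at about (315,203), and the skewers at (392,165). In the side view the scraper is at (308,252). Next, a wrist look at the scraper and then the tray.

```bash
cat >> h.py <<'E'
def look(x,y,h,yaw,name):
    """place the wrist camera over x,y"""
    q=q_down(yaw); p=robot.get_position(); c=cam('wrist')
    off=R.from_quat(robot.get_orientation()).inv().apply(-c[1].T@c[2]-p)
    o=R.from_quat(q).apply(off)
    robot.move_ptp([x-o[0],y-o[1],h],q); robot.wait(.2)
    c=cam('wrist'); im,d=robot.grab_frame('wrist'); save(im,name); return c,im,d
E
python3 - <<'E'
from h import *
c=cam('wrist');Rt=R.from_quat(robot.get_orientation())
print('cam off tool',Rt.inv().apply(-c[1].T@c[2]-robot.get_position()).round(3),'view dir tool',Rt.inv().apply(c[1][2]).round(2))
for nm,x,y,things,z in [('scr1.png',.46,.16,['scraper','scraper_front','scraper_notch'],.0),('tray1.png',.43,-.235,['pocket','pocket_front','pocket_notch','cutout'],.018)]:
    for yaw in (np.pi/2,-np.pi/2):
        try:
            c,im,d=look(x,y,.22,yaw,nm); break
        except robot.Unreachable: print('unreach',yaw)
    print(nm,yaw,robot.get_joint_pos().round(2) if hasattr(robot.get_joint_pos(),'round') else robot.get_joint_pos(), robot.get_time_s())
    for th in things:
        print(th,[(np.round(a['xy']),round(a['conf'],2),on_plane(c,a['xy'],.005 if th=='cutout' else z).round(4)[:2]) for a in robot.tip_of('wrist',th)[:2]])
    np.savez(nm+'.npz',K=c[0],R=c[1],t=c[2],im=im,d=d)
    for s,yw in [(1,1.57),(1,-1.57),(1,.2-1.57),(1,.2+1.57)]:
        pass
# IK check of candidate grasp poses
for lab,p,b in [('grasp',[.62,.17,.02],.15),('place',[.43,-.2,.03],1.38)]:
    for s in (1,-1):
        print(lab,s,robot.inverse_kinematics(p,q_down(b+s*np.pi/2)))
E
python3 -c "
import cv2,numpy as np
cv2.imwrite('pics/w12.png',np.vstack([cv2.imread('pics/scr1.png')[50:350],cv2.imread('pics/tray1.png')[50:350]]))"
```

```text
cam off tool [-0.141  0.073  0.   ] view dir tool [ 0.96 -0.27  0.  ]
scr1.png 1.5707963267948966 [ 0.15  0.08  1.73  0.    1.33 -1.42] 4.15
scraper [(array([321., 105.]), 0.6, array([0.4436, 0.1629]))]
scraper_front [(array([332., 171.]), 0.61, array([0.5182, 0.1757])), (array([636., 101.]), 0.46, array([0.4397, 0.5113]))]
scraper_notch [(array([322.,  42.]), 0.84, array([0.3804, 0.1633]))]
tray1.png 1.5707963267948966 [-0.58  0.07  1.74  0.    1.33 -2.15] 6.0167
pocket []
pocket_front [(array([386., 110.]), 0.72, array([ 0.4195, -0.1618])), (array([320., 117.]), 0.71, array([ 0.427 , -0.2317]))]
pocket_notch [(array([267.,  80.]), 0.59, array([ 0.3907, -0.2859]))]
cutout [(array([354., 107.]), 0.6, array([ 0.4162, -0.1944]))]
grasp 1 [ 1.45048111e-01  5.03373062e-01  1.61750344e+00 -4.44089210e-16
  1.02071616e+00 -1.57574822e+00]
grasp -1 [ 1.45048111e-01  5.03373062e-01  1.61750344e+00 -4.44089210e-16
  1.02071616e+00  1.56584444e+00]
place 1 None
place -1 [-6.01861805e-01  1.42679296e-01  2.06503758e+00 -4.44089210e-16
  9.33875772e-01 -4.11065478e-01]
```

View pics/w12.png

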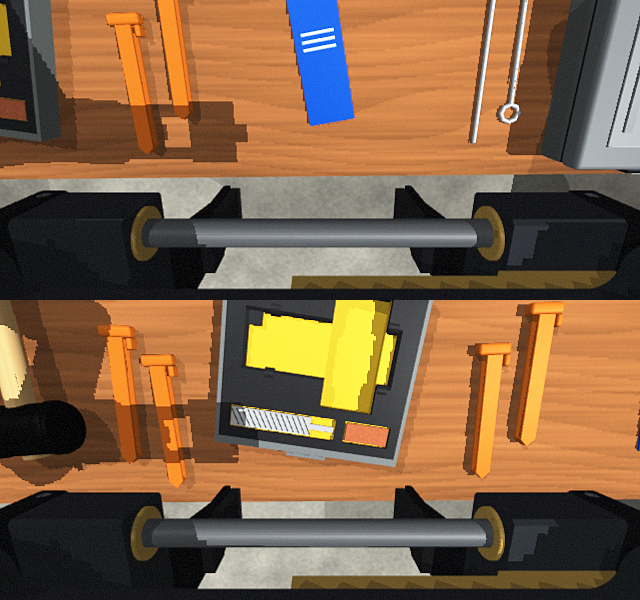

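The wrist view shows the scraper with its plain end at about (332,171), yaw about 10°. In the tray view the pocket's notch block is at upper left, (250,315) in the crop, so tray yaw is about 80°. Next I press on the scraper and slide it.

```bash
python3 - <<'E'
from h import *
z=np.load('scr1.png.npz'); c=(z['K'],z['R'],z['t'])
print('edge',[on_plane(c,p,0).round(4)[:2] for p in [(250,226),(540,222)]])
b=np.radians(10); q=q_down(b-np.pi/2)
px,py=.424,.1595
robot.close()
robot.move_ptp([px,py,.07],q)
print('gap',robot.get_finger_gap())
robot.servo_line([px,py,.032],speed=.08); robot.wait(.3)
f0=np.array(robot.get_contact_force())
hit=robot.servo_line([px,py,.015],speed=.01,stop_force=6)
robot.wait(.2)
p=np.array(robot.get_position()); f=np.array(robot.get_contact_force())-f0
print(hit,p,f)
zt=p[2]
for i in range(7):
    df=f[2]
    if df<6: zt-=.0005
    elif df>11: zt+=.0004
    robot.servo_line([px+.02*(i+1),py,zt],speed=.04)
    f=np.array(robot.get_contact_force())-f0
    print(i,zt.round(4),f.round(1),np.round(robot.get_position(),4))
print(robot.get_time_s())
im,d=robot.grab_frame('side'); save(im,'side2.png')
c=cam('side')
for th in ['scraper','scraper_front','scraper_notch']:
    print(th,[(np.round(a['xy']),round(a['conf'],2),on_plane(c,a['xy'],0).round(4)[:2]) for a in robot.tip_of('side',th)[:2]])
E
```

```text
edge [array([0.5861, 0.0756]), array([0.5809, 0.4325])]
gap 0.0004538269829269527
True [0.42406534 0.15952141 0.0253825 ] [-0.75241241 -0.19098036  5.03739146]
0 0.0249 [0.7 0.5 3.4] [0.445  0.1596 0.0254]
1 0.0244 [-1.9  0.2  8.4] [0.4651 0.1597 0.0254]
2 0.0244 [-1.4  0.9  7.8] [0.485  0.1597 0.0254]
3 0.0244 [-0.7  0.2  7.5] [0.505  0.1597 0.0254]
4 0.0244 [-1.6  0.7  7.7] [0.525  0.1597 0.0254]
5 0.0244 [-1.6  1.3  7.7] [0.545  0.1596 0.0254]
6 0.0244 [-0.5  0.7  7.5] [0.565  0.1596 0.0254]
17.4
scraper [(array([260., 240.]), 0.84, array([0.5793, 0.1645]))]
scraper_front [(array([230., 235.]), 0.73, array([0.666 , 0.1753]))]
scraper_notch [(array([279., 243.]), 0.74, array([0.5259, 0.1596])), (array([349., 181.]), 0.58, array([ 0.4318, -0.1961]))]
```

```bash
python3 - <<'E'
from h import *
z=np.load('scr1.png.npz'); c=(z['K'],z['R'],z['t']); d=z['d']
pts=[]
for col in range(245,300,5):
    D=d[:,col]; r=np.where((D>0)&(np.abs(np.diff(D,append=D[-1]))>.15))[0]; r=r[r>180]
    if len(r): pts.append(on_plane(c,(col,r[0]+.5),0)[:2])
print(np.round(pts,4))
K,Rm,t=cam('side'); im,dd=robot.grab_frame('side')
v,u=np.mgrid[0:400,0:640]; P=np.stack([(u-K[0,2])/K[0,0]*dd,(v-K[1,2])/K[1,1]*dd,dd],-1); W=(P-t)@Rm
for y in (-.0,.05,.1,.12,.22,.25):
    m=(abs(W[...,1]-y)<.006)&(abs(W[...,2])<.008)&(dd>0); xs=W[...,0][m]; xs=xs[(xs>.4)&(xs<.65)]
    print(y,xs.max().round(4) if len(xs) else None)
m=robot.masks_of('side','scraper')[0]['pixels']&(dd>0); w=W[m]; print(len(w),w.min(0).round(3),w.max(0).round(3),np.median(w,0).round(3))
save(im[190:290,180:340].repeat(4,0).repeat(4,1),'c2.png')
E
```

```text
[[0.5867 0.0694]
 [0.5867 0.0755]
 [0.5867 0.0817]
 [0.5867 0.0879]
 [0.5867 0.0941]
 [0.5867 0.1003]
 [0.5867 0.1064]
 [0.5674 0.1132]
 [0.5854 0.1188]
 [0.5854 0.125 ]
 [0.5854 0.1312]]
-0.0 0.5868
0.05 0.5724
0.1 0.5687
0.12 0.5686
0.22 0.5834
0.25 0.5835
434 [ 0.511 -0.575 -0.756] [1.175 0.254 0.079] [0.561 0.175 0.003]
```

View pics/c2.png

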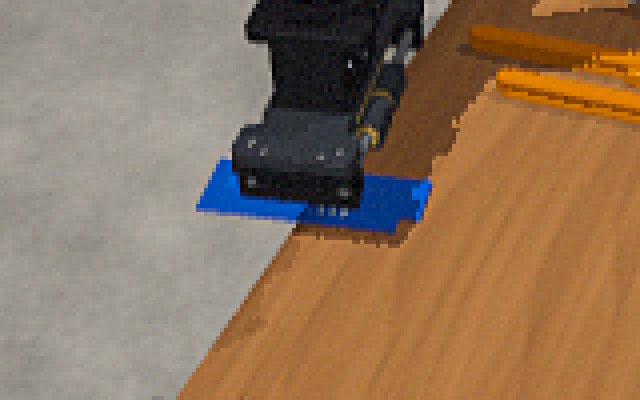

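The crop shows the scraper overhanging with the plain end at left (200,210), flat under the closed fingertips. The edge is at x≈0.585, so the balance point has almost no margin. I'll pull it back 8 mm, lift off and look.

```bash
python3 - <<'E'
from h import *
p=np.array(robot.get_position()); q=q_down(np.radians(10)-np.pi/2)
robot.servo_line([p[0]-.008,p[1],.0244],speed=.03); robot.wait(.3)
print(np.array(robot.get_contact_force()).round(1))
robot.servo_line([p[0]-.008,p[1],.06],speed=.08)
c,im,d=look(.60,.17,.20,np.radians(10)-np.pi/2,'scr3.png')
for th in ['scraper','scraper_front','scraper_notch']:
    print(th,[(np.round(a['xy']),round(a['conf'],2),on_plane(c,a['xy'],0).round(4)[:2]) for a in robot.tip_of('wrist',th)[:2]])
m=robot.masks_of('wrist','scraper')[0]['pixels'].astype(np.uint8)
blue=((im[...,2].astype(int)-im[...,0]>60)&(im[...,2]>80)).astype(np.uint8)
cs,_=cv2.findContours(blue,cv2.RETR_EXTERNAL,cv2.CHAIN_APPROX_NONE); k=max(cs,key=cv2.contourArea)[:,0]
W=np.array([on_plane(c,u,.003)[:2] for u in k]); r=cv2.minAreaRect((W*1000).astype(np.float32)); print('rect',r)
print(robot.get_time_s(), robot.get_position())
E
```

```text
[ 0.1 -0.3  7.7]
scraper [(array([319., 138.]), 0.96, array([0.5796, 0.1641]))]
scraper_front [(array([475., 249.]), 0.38, array([ 0.4849, -0.04  ]))]
scraper_notch [(array([310., 194.]), 0.78, array([0.5171, 0.1638]))]
rect ((578.0402221679688, 162.44921875), (150.85658264160156, 52.64441680908203), 10.294349670410156)
20.05 [0.5275472  0.15765989 0.19923716]
```

View pics/scr3.png

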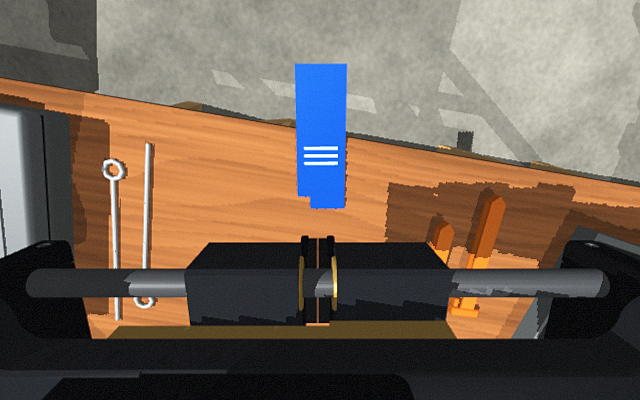

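The scraper sits flat with its plain end about 65 mm over the edge: outline centre (0.578, 0.162), yaw 10.3°, plain end at about (320,64), edge at about row 127, notch on +y. Next, one close look at the tray, then the grasp.

```bash
python3 - <<'E'
from h import *
robot.release()
c,im,d=look(.42,-.13,.22,np.radians(-10),'tray2.png')
np.savez('tray2.npz',K=c[0],R=c[1],t=c[2],im=im,d=d)
for th in ['tray','pocket','pocket_front','pocket_notch','cutout']:
    print(th,[(np.round(a['xy']),round(a['conf'],2),on_plane(c,a['xy'],{'cutout':.005,'tray':0}.get(th,.018)).round(4)[:2]) for a in robot.tip_of('wrist',th)[:2]])
K,Rm,t=c
v,u=np.mgrid[0:400,0:640]; P=np.stack([(u-K[0,2])/K[0,0]*d,(v-K[1,2])/K[1,1]*d,d],-1); W=(P-t)@Rm
mk=robot.masks_of('wrist','tray')[0]['pixels']
m=mk&(d>0)&(abs(W[...,2]-.026)<.006); w=W[m]
print(len(w),np.percentile(W[mk&(d>0)][:,2],[5,25,50,75,95]).round(4))
print(cv2.minAreaRect((w[:,:2]*1000).astype(np.float32)),robot.get_time_s())
E
```

```text
tray [(array([340., 206.]), 0.97, array([ 0.4293, -0.2342]))]
pocket [(array([324., 212.]), 0.8, array([ 0.4089, -0.2327]))]
pocket_front [(array([319., 146.]), 0.93, array([ 0.4169, -0.1577])), (array([317., 258.]), 0.39, array([ 0.3913, -0.2888]))]
pocket_notch [(array([317., 261.]), 0.64, array([ 0.3908, -0.292 ]))]
cutout [(array([323., 180.]), 0.85, array([ 0.4149, -0.1976])), (array([342., 207.]), 0.61, array([ 0.431 , -0.2344]))]
15776 [0.0055 0.0186 0.026  0.0272 0.0283]
((432.23651123046875, -219.19371032714844), (174.56466674804688, 194.1755828857422), 81.75547790527344) 23.8583
```

View pics/tray2.png

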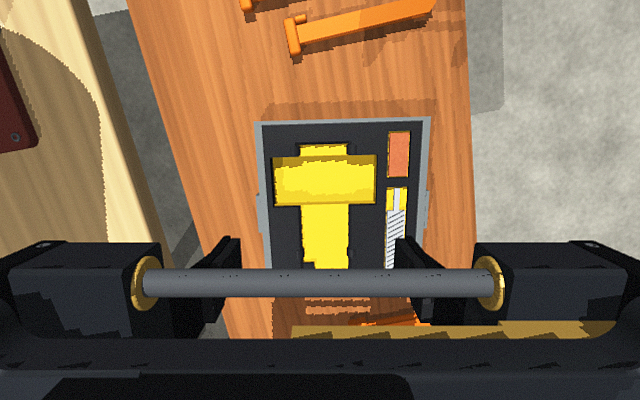

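The tray view shows the pocket upright: plain end at about (320,146), cut-out at about (323,180), with the notch end partly hidden by the gripper. I'll fit the pocket model to the yellow floor in both tray pictures and grasp the scraper in the same step.

```bash
cat > fit.py <<'E'
from h import *
from scipy.optimize import minimize
S=4
def T(p,a):  # pocket frame mm -> world at height z
    x,y,b=p; a=np.asarray(a,float)/1000; cb,sb=np.cos(b),np.sin(b)
    return np.c_[x+cb*a[:,0]-sb*a[:,1], y+sb*a[:,0]+cb*a[:,1], .018+a[:,2]]
rect=lambda x0,x1,y0,y1,z:[(x0,y0,z),(x1,y0,z),(x1,y1,z),(x0,y1,z)]
floor=[(-76.2,-27.2,0),(76.2,-27.2,0),(76.2,27.2,0),(-63,27.2,0),(-63,14,0),(-76.2,14,0)]
mid=rect(-76.2,76.2,-27.2,27.2,5); top=rect(-79.2,79.2,-30.2,30.2,8)
cut0=rect(8,64,-58,58,-13); cut1=rect(8,64,-58,58,8)
def ras(c,p,poly,box):
    uv=np.array([proj(c,w) for w in T(p,poly)])-box[0]
    m=np.zeros(((box[1][1]-box[0][1])*S,(box[1][0]-box[0][0])*S),np.uint8)
    cv2.fillPoly(m,[np.round((uv+.5)*S*16).astype(np.int32)],1,shift=4); return m>0
def render(c,p,box):
    r=lambda q:ras(c,p,q,box)
    m=(r(floor)&r(mid)&r(top)&~r(rect(8,64,-27,27,0)))|(r(cut0)&r(cut1))
    return cv2.resize(m.astype(np.float32),None,fx=1/S,fy=1/S,interpolation=cv2.INTER_AREA)
V=[]
for f,box in [('tray1.png.npz',((235,10),(412,165))),('tray2.npz',((264,130),(380,225)))]:
    z=np.load(f); im=z['im'].astype(int)[box[0][1]:box[1][1],box[0][0]:box[1][0]]
    yel=((im[...,0]-im[...,2]>60)&(im[...,1]>.6*im[...,0])).astype(np.float32)
    V.append(((z['K'],z['R'],z['t']),box,yel))
def fit(vs,p0=(.411,-.234,np.radians(80))):
    sc=np.array([.001,.001,.01])
    f=lambda s:sum(np.abs(render(c,p0+s*sc,b)-y).sum() for c,b,y in vs)
    r=minimize(f,np.zeros(3),method='Nelder-Mead',options=dict(initial_simplex=[[0,0,0],[5,0,0],[0,5,0],[0,0,5]],xatol=.02,fatol=.5))
    p=p0+r.x*sc; return p,r.fun
if __name__=='__main__':
    for vs in (V[:1],V[1:],V):
        p,e=fit(vs); print(p[:2].round(4),np.degrees(p[2]).round(2),e,[y.sum() for _,_,y in vs])
    np.save('pocket.npy',p)
    o=[]
    for c,b,y in V:
        g=np.dstack([y*0,y,render(c,p,b)])*255; o.append(cv2.resize(g,(380,330)))
    cv2.imwrite('pics/fit.png',np.hstack(o))
E
python3 fit.py
python3 - <<'E'
from h import *
b=np.radians(10.3); q=q_down(b-np.pi/2); cen=np.array([.578,.1624]); g=cen+.040*np.array([np.cos(b),np.sin(b)])
robot.move_ptp([*g,.10],q)
robot.servo_line([*g,.045],speed=.1); robot.wait(.2)
print('stopped',robot.servo_line([*g,.012],speed=.04,stop_force=8),robot.get_position())
robot.close(); print('gap',robot.get_finger_gap(),robot.get_time_s())
E
```

```text
[ 0.41   -0.2314] 81.52 2173.75 [np.float32(12628.0)]
[ 0.4103 -0.2312] 81.8 512.8125 [np.float32(6512.0)]
[ 0.41   -0.2311] 81.77 2709.75 [np.float32(12628.0), np.float32(6512.0)]
stopped False [0.61762971 0.16960566 0.01227508]
gap 0.05104113729985955 28.1917[ WARN:0@1.495] global loadsave.cpp:1063 imwrite_ Unsupported depth image for selected encoder is fallbacked to CV_8U.
```

View pics/fit.png

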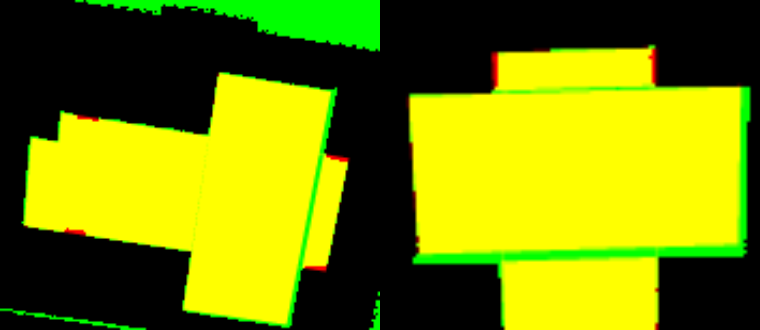

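The rendered pocket matches the yellow floor within about 1 mm in both views, giving pocket (0.410, −0.231) and yaw 81.7°. Next: lift, check the scraper in the hand, and carry it to above the tray.

```bash
python3 - <<'E'
from h import *
p=np.array(robot.get_position())
robot.servo_line([p[0],p[1],.10],speed=.1); robot.wait(.3)
print('gap',robot.get_finger_gap())
pk=np.load('pocket.npy'); b=pk[2]; ax=np.array([np.cos(b),np.sin(b)]); g=pk[:2]+.040*ax
robot.move_ptp([*g,.10],q_down(b-np.pi/2)); robot.wait(.3)
tp=np.array(robot.get_position()); c=cam('wrist'); im,d=robot.grab_frame('wrist'); save(im,'held.png')
zz=tp[2]-.012+.003
blue=((im[...,2].astype(int)-im[...,0]>60)&(im[...,2]>80)).astype(np.uint8)
v,u=np.where(blue>0)
W=np.array([on_plane(c,a,zz)[:2] for a in zip(u,v)])
n=np.array([-ax[1],ax[0]]); L=(W-pk[:2])@np.c_[ax,n]*1000
print('local extents',L.min(0),L.max(0))
s=[]
for y in np.arange(-20,21,5):
    k=abs(L[:,1]-y)<1.5; s.append(L[k,0].max() if k.any() else np.nan)
print('front edge x vs y',np.round(s,1)); print(robot.get_position(),robot.get_finger_gap(),robot.get_time_s())
E
```

```text
gap 0.05056287756117478
local extents [  1.3160309  -26.60878516] [75.38053038 26.44654491]
front edge x vs y [74.9 74.8 75.4 74.8 74.8 74.8 74.8 75.3 75.3]
[ 0.41587898 -0.19134479  0.09995697] 0.05095728341380258 31.6167
```

View pics/held.png

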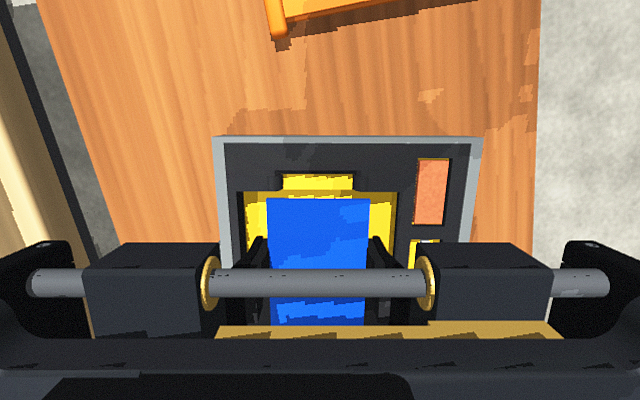

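The scraper is square in the grip, front edge at x≈75 mm (row 198), aligned over the pocket. Next: lower, release and press home.

```bash
python3 - <<'E'
from h import *
pk=np.load('pocket.npy'); b=pk[2]; ax=np.array([np.cos(b),np.sin(b)]); g=pk[:2]+.040*ax; q=q_down(b-np.pi/2)
robot.servo_line([*g,.050],speed=.06); robot.wait(.2)
print('stop',robot.servo_line([*g,.032],speed=.02,stop_force=5),robot.get_position(),np.round(robot.get_contact_force(),1))
robot.release(); robot.wait(.2)
print(np.round(robot.get_contact_force(),1),robot.get_finger_gap())
robot.servo_line([*g,.10],speed=.1)
robot.close()
for x in (0,.055,-.045,0):
    t=pk[:2]+x*ax
    robot.servo_line([*t,.060],q,speed=.12); robot.wait(.15)
    f0=robot.get_contact_force()[2]
    hit=robot.servo_line([*t,.036],speed=.02,stop_force=9)
    robot.wait(.2)
    print(x,hit,'tip z',round(robot.get_position()[2]-.022,4),'F',round(robot.get_contact_force()[2]-f0,1))
    robot.servo_line([*t,.060],speed=.1)
c,im,d=look(pk[0]-.02,pk[1]+.13,.22,b-np.pi/2,'end.png')
np.savez('end.npz',K=c[0],R=c[1],t=c[2],im=im,d=d)
for th in ['scraper_front','scraper_notch','scraper']:
    print(th,[(np.round(a['xy']),round(a['conf'],2),on_plane(c,a['xy'],.018).round(4)[:2]) for a in robot.tip_of('wrist',th)[:1]])
n=np.array([-ax[1],ax[0]]); print('want front',pk[:2]+.075*ax,'notch',pk[:2]-.061*ax+.012*n)
K,Rm,t=c
v,u=np.mgrid[0:400,0:640]; W=(np.stack([(u-K[0,2])/K[0,0]*d,(v-K[1,2])/K[1,1]*d,d],-1)-t)@Rm
L=(W[...,:2]-pk[:2])@np.c_[ax,n]*1000
bl=(im[...,2].astype(int)-im[...,0]>60)&(im[...,2]>80)&(d>0)
for x in (-60,-40,-20,0,20,40,60,70):
    k=bl&(abs(L[...,0]-x)<6); print(x,k.sum(),'top z',np.median(W[k][:,2]).round(4) if k.any() else None)
print('ext',L[bl].min(0),L[bl].max(0),robot.get_time_s())
E
```

```text
stop False [ 0.41586097 -0.19168406  0.0321099 ] [0.9 0.2 1.2]
[ 0.7 -0.7 -0.4] 0.08710292157120417
0 True tip z 0.0214 F 5.0
0.055 True tip z 0.0214 F 6.6
-0.045 True tip z 0.0214 F 5.7
0 True tip z 0.0214 F 5.3
scraper_front [(array([354., 168.]), 0.8, array([ 0.4212, -0.157 ]))]
scraper_notch []
scraper [(array([350., 230.]), 0.62, array([ 0.409 , -0.2294]))]
want front [ 0.42073386 -0.15691336] notch [ 0.38939818 -0.28979705]
-60 0 top z None
-40 0 top z None
-20 0 top z None
0 425 top z 0.022
20 458 top z 0.022
40 467 top z 0.0219
60 517 top z 0.022
70 479 top z 0.022
ext [-10.70747783 -26.39538303] [90.9437864  33.67524992] 47.15
```

View pics/end.png

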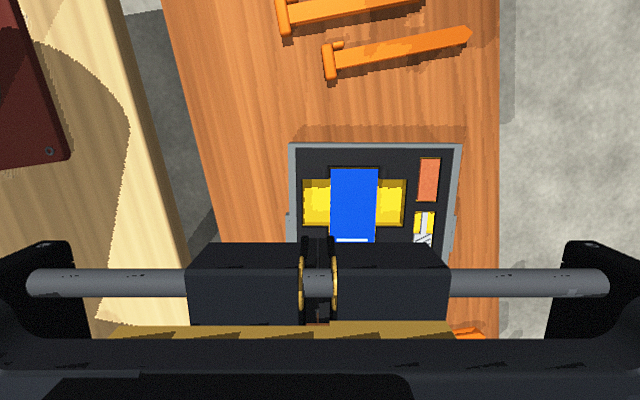

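The scraper lies in its pocket, front edge at about (354,168). Its top is at z≈0.0214 under the tip at the middle and both ends (0.021 expected), so it is level and home. Handing in.

```bash
python3 -c "
from h import *
robot.close_job()"
```

```text
the job is handed in; nothing more can be done
```

The scraper is in its pocket the right way round, pressed home and released. I handed the job in after about 47 s of robot time; no verdict is reported.

**What I did**
- **Slide:** I slid the scraper over the far edge with shut fingertips at about 8 N. That first took its balance point almost to the edge, so I pulled it back 8 mm. The plain end then stuck out about 65 mm with the scraper flat.
- **Grip and lift:** I gripped it by its sides at x = 40 mm, where the finger gap read 51 mm, and lifted it clear.
- **Placing:** I lowered it into the pocket, let go, and pressed it at the middle, both ends, then the middle again.

**Last checks**
- **Height:** When pressed, the fingertips stopped at z = 0.0214 m at all three places. Home is about 0.021 m, so it is level and fully down. Wrist depth gave 0.022 m over the part it could see, from the middle to the plain end.
- **Position:** The plain end was found within 1 mm of its place.
- **Not seen:** The gripper hid the notch end in the last picture and the network did not report the notch point. That end is confirmed only by the press height and by the alignment seen before lowering.
- **Other items:** I saw no sign that anything else on the board had moved, but I did not measure this.

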